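# Close the filter holder with its bayonet cap

## Robot

A 7-joint arm with a two-finger parallel gripper is mounted at the origin on a cart in front of the work surface, level with it; the furniture and walls round the work are solid. World frame = base frame: x ahead of the robot, y to its left, z up, the work surface at z = 0. Lengths are in m, angles in rad, forces in N, time in s.
With the tool pointing down it reaches from about 0.4 to 0.85 m from the base axis. Payload 10.4 kg.
Tool frame: the origin (TCP) lies between the finger pads; the fingertips stand 14 mm ahead of it and the grasp point (between the pads) lies 5 mm behind it; z points along the fingers, y is the line along which they close (so a half turn about z gives the same grasp; the last joint's range is limited). The gripper opens to 87 mm and grips with 3 to 60 N. Pads are 19 mm wide; open, the fingers measure 117 mm over their backs; the gripper's body (75 mm by 190 mm) begins 51 mm behind the grasp point.
Start: joints at [-0.023, 0.332, -0.065, 1.46, 0.022, 1.35, -0.088], TCP at [0.625, 0, 0.237] pointing down, gripper open.
Joint ranges: [-2.6, 2.6], [-0.5, 2.12], [-1.47, 1.34], [0.16, 2.42], [-1.27, 4.41], [0.06, 2.06], [-2.6, 2.6]. Speed limits (rad/s): [2.22, 2.22, 2.79, 2.79, 3.14, 3.14, 3.14].

## Interface

Orientations are given as a unit quaternion [x, y, z, w].
In Python, from bench import * gives the robot as it stands.
- The arm moves only by the tool drive_tool, never from a script. Its argument "deltas" is a list of rows, each a list of 7 numbers: the turn, a rotation vector about the tool's x, y, z in degrees, then the shift along the tool's x, y, z in m, then the closure, from -1 (fully open) to 1 (shut). A call has 1 to 12 rows; each row is the pose to reach, as a shift and turn from the pose commanded when the call began, along the tool's axes at that moment; what a row does not reach only later rows make up. A row lasts 1/10 s, in which the tool goes at most 50 mm and 8.59 degrees, less where a joint would pass 70% of its speed; a pose out of reach is approached as far as the arm can. A call with a gripper value outside its range is refused whole. The fingers move at their own pace and stop on an object; "squeeze" is the grip in N (left out, the last holds). Time passes only in rows, so rows that repeat a pose let the fingers close. It gives the time, the measured TCP pose, the force and the opening at its end, in the units of the state.
- read_state(): the state, without advancing time (a new reading comes with each control period).
- camera(name): name is "scene" or "side" or "wrist"; returns (picture, depth): 480x640x3 uint8, red, green, blue; 480x640 float32, m along the optical axis (not along the pixel's ray), 0 where there is no reading.
- camera_params(name): a dict with "K" (3x3 intrinsics, pixels), "R" (3x3) and "t" (3): a world point X has camera coordinates R X + t; the wrist camera has in their place "mount" (4x4, takes a point from camera to tool coordinates, whose origin is the TCP and whose axes are the flange's). Camera axes: x right, y down, z forward; pixel columns grow to the right and rows downward; lengths in m; the calibration is good to about 2 mm. A picture is of the moment at which its call begins: read the wrist's pose just before it. camera_params takes no time and is no camera call.
- close_job(): hands the job in, once; it reports no verdict.
Trained networks look in the newest picture that a camera, given by its name, has taken for a name from the list of things; names that differ only in an ending like _2 or _b are one class to them, and where a whole thing is asked for, a point or a joint stands for the part that bears it (a point fixed in the world has none). Each returns a list of dicts, best first, with "score" (0 to 1); they miss things now and then, are a little off and sometimes report something else, mostly with a low value. They report only what shows in the picture. A call takes as long as a camera call.
- outline_of(label, camera): "pixels" (480x640 bool, what is visible of it) and "location" ([column, row] as shares, 0 to 1, of the picture: columns of its width, rows of its height, amid what is visible of it).
- tip_of(label, camera): "location" ([column, row] as shares, 0 to 1, of the picture: columns of its width, rows of its height: a listed point, or the origin of a listed thing).
The state is a dict: "time": time; "joint_positions": joint angles; "joint_vel": joint speeds; "joint_torque": joint torques, N m; "ee_pos": TCP position; "eef_rot": TCP orientation; "ft_force": force on the tool from outside, world axes, zero at the start; "torque": the same for the moment, N m; "width": finger opening in m.
Only numpy, scipy, OpenCV 4.12 (cv2) and the standard library are available. Lean on these libraries where they do the work, as an engineer would, in place of code of your own. Each camera call takes 0.05 s, during which the arm holds its last target. There are 200 camera calls.

## Task

Take the blue bayonet cap off its parking stand by the T bar and fit it into the filter holder: lower its plug into the ring, feel for the two slots by turning the cap lightly until its pins drop through onto the seal, then turn it clockwise (seen from above) until it comes up tight. Work gently, never forcing the cap against the holder, leave the sample cup, the green dropper bottle and the petri dish where they are, and let go of the cap.

Things in the scene. Friction and masses are not known exactly. Their poses are not given: they have to be found in the camera images.
- holder: Filter holder, aluminium pot 93 mm across on a 112 mm square dark foot plate fixed to the worktop; a red mark is at its -x. Origin: centre of the plate's underside, z up. In the pot a steel bayonet ring is clamped; its two opposite 13 mm slots lie between 0.1 and 1.1 rad counter-clockwise (from above) of the holder's +x and -x, not measured: feel (or look) for them.
- cap: Loose steel plug with blue disc (84 mm across, 36 to 42 mm up) and black T bar, about 0.2 kg. Origin: centre of its foot, z up. Plug 49 mm across, tapered at the foot. Symmetric under a half turn about z. On the stand it hangs by its disc. Pins on the ring's top: origin 61 mm over the holder's; dropped on the seal: 45 mm; tight: about 41 mm. It stays tight by friction.
- stand: Grey parking stand, a round cup 86 mm across (100 mm at the foot) and 42 mm high, fixed; the cap's disc rests on its rim. Origin: centre of its underside.
- sample_cup: Plastic sample cup with red lid, 51 mm across, 63 mm high, loose; leave it alone. Origin at the centre of its underside.
- green_dropper: Dropper bottle with green cap, 33 mm across, 76 mm high, loose; leave it alone. Origin at the centre of its underside.
- petri_dish: Petri dish with beige filling, 63 mm across, 14 mm high, loose; leave it alone. Origin at the centre of its underside.
- ring_top (a point): Centre of the bayonet ring's flat top face, 71 mm over the holder's origin. Bore 52 mm across; each slot runs out to a radius of 39 mm. Below lies the sprung seal plate, top 45 mm over the holder's origin (3 N to start moving, then 2.5 N per mm).
- cap_bar (a point): Where to grip the T bar: on the cap's axis, 66 mm over its origin. The bar is 64 mm long along the cap's x, 14 mm thick along y, and runs from 42 to 76 mm over the origin (above the disc).
- cap_pins (a point): Middle of the cap's two brass bayonet pins, 14 mm over its origin: 8 mm thick, along the cap's +x and -x, out to a radius of 34 mm. Once through, they turn clockwise from above under ramps, drawing the cap down 0.8 mm per 0.1 rad after the first 0.2: moment up to 0.3 N m; about 0.85 rad from the slots they meet a hard end stop (over 1 N m is forcing). The other way is walled off.

How it is judged:
By the outcome, as a careful person would: the job done as asked, in the order asked, and still so for the second after the job is handed in, with the robot touching nothing.
It also fails if it takes over 72 s, if anything falls off the work surface, if the arm or the gripper's body presses on something with over 40 N, if the wrist force passes 120 N, or if a joint passes its speed limit or range.

## Working session

There is one attempt and no reset: what is moved stays moved. The work goes in short steps, Python scripts to look and compute and a tool call to move; the robot and the scene stay as the last step left them, time stands still between calls to the robot, and variables do not carry over. Pictures are saved under pics/ and viewed, on a budget of 10 in all, crops included, one or two more only if the job needs it, and the job is handed in when it is done.

Besides the shell and the picture viewer there is one more tool, called after "Request:" as name(argument=value, ...), one argument or row to a line, values as JSON. drive_tool: Moves the arm, as the interface text tells. Its arguments: {"type":"object","properties":{"deltas":{"type":"array"},"squeeze":{"type":"number"}},"required":["deltas"]}

```bash
ls; mkdir -p pics
cat > h.py <<'E'
from bench import *
import numpy as np, cv2
from scipy.spatial.transform import Rotation as Ro
def cam(name):
    s=read_state(); im,d=camera(name); p=camera_params(name); K=np.array(p["K"])
    if "mount" in p:
        T=np.eye(4); T[:3,:3]=Ro.from_quat(s["eef_rot"]).as_matrix(); T[:3,3]=s["ee_pos"]
        C=T@np.array(p["mount"])
    else:
        R=np.array(p["R"]); C=np.eye(4); C[:3,:3]=R.T; C[:3,3]=-R.T@np.array(p["t"])
    return im,d,K,C
def cloud(d,K,C,m=None):
    v,u=np.nonzero((d>0)&(m if m is not None else True)); z=d[v,u]
    X=np.c_[(u-K[0,2])/K[0,0]*z,(v-K[1,2])/K[1,1]*z,z]
    return X@C[:3,:3].T+C[:3,3],u,v
def ray(u,v,K,C,z):
    r=C[:3,:3]@np.array([(u-K[0,2])/K[0,0],(v-K[1,2])/K[1,1],1]); return C[:3,3]+r*(z-C[2,3])/r[2]
def fitc(P):
    A=np.c_[2*P[:,:2],np.ones(len(P))]; s=np.linalg.lstsq(A,(P[:,:2]**2).sum(1),rcond=None)[0]
    return s[0],s[1],np.sqrt(s[2]+s[0]**2+s[1]**2)
def save(n,im): cv2.imwrite("pics/"+n,im[:,:,::-1])
E
python3 - <<'E'
from h import *
print({k:np.round(v,3) for k,v in read_state().items()})
for c in ["scene","wrist"]:
    im,d,K,C=cam(c); save(c+"0.png",im)
    for l in ["holder","cap","stand","sample_cup","green_dropper","petri_dish"]:
        o=outline_of(l,c)
        if o:
            P,u,v=cloud(d,K,C,o[0]["pixels"]); print(c,l,round(o[0]["score"],2),np.round(o[0]["location"],3),np.round(np.median(P,0),3) if len(P) else '',np.round(np.percentile(P[:,:],2,0),3),np.round(np.percentile(P,98,0),3))
    for l in ["ring_top","cap_bar","cap_pins"]:
        o=tip_of(l,c); print(c,l,[(round(a["score"],2),np.round(np.array(a["location"])*[640,480])) for a in o[:2]])
E
```

```text
pics
{'time': np.float64(0.0), 'joint_positions': array([-0.023,  0.333, -0.065,  1.461,  0.022,  1.35 , -0.088]), 'joint_vel': array([-0.001,  0.   , -0.002, -0.002,  0.001, -0.001, -0.001]), 'joint_torque': array([-0.0000e+00, -6.2325e+01,  2.4000e-02, -3.8989e+01, -6.1000e-02,
        4.0000e-02,  0.0000e+00]), 'ee_pos': array([0.625, 0.   , 0.236]), 'eef_rot': array([ 0.707,  0.707, -0.001, -0.   ]), 'ft_force': array([-0.222, -0.057,  0.807]), 'torque': array([ 0.039, -0.001,  0.034]), 'width': np.float64(0.087)}
scene holder 0.58 [0.411 0.449] [0.431 0.13  0.041] [0.379 0.091 0.003] [0.489 0.198 0.072]
scene cap 0.77 [0.604 0.602] [ 0.448 -0.214  0.052] [ 0.419 -0.243  0.045] [ 0.484 -0.176  0.083]
scene stand 0.69 [0.595 0.654] [ 0.427 -0.233  0.017] [ 0.41  -0.252  0.002] [ 0.485 -0.172  0.042]
scene sample_cup 0.66 [0.689 0.78 ] [ 0.391 -0.381  0.062] [ 0.377 -0.398  0.003] [ 0.421 -0.355  0.065]
scene green_dropper 0.81 [0.523 0.507] [ 0.485 -0.041  0.039] [ 0.476 -0.049  0.003] [ 0.528 -0.015  0.073]
scene petri_dish 0.71 [0.465 0.561] [ 0.403 -0.034  0.014] [ 0.376 -0.059  0.   ] [ 0.437 -0.002  0.016]
scene ring_top [(0.63, array([263., 197.]))]
scene cap_bar [(0.88, array([386., 278.]))]
scene cap_pins [(0.96, array([385., 303.])), (0.22, array([298., 271.]))]
wrist holder 0.67 [0.179 0.095] [0.458 0.145 0.045] [0.404 0.094 0.007] [0.508 0.184 0.071]
wrist stand 0.96 [0.312 0.761] [ 0.494 -0.18   0.01 ] [ 0.484 -0.196  0.002] [ 0.505 -0.171  0.04 ]
wrist green_dropper 0.72 [0.289 0.507] [ 0.5   -0.027  0.051] [ 0.482 -0.045  0.   ] [ 0.51  -0.016  0.075]
wrist petri_dish 0.85 [0.162 0.488] [ 0.409 -0.027  0.013] [ 0.379 -0.057  0.007] [0.437 0.    0.015]
wrist ring_top [(0.86, array([79., 24.])), (0.43, array([126.,  46.]))]
wrist cap_bar []
wrist cap_pins []
```

View pics/scene0.png

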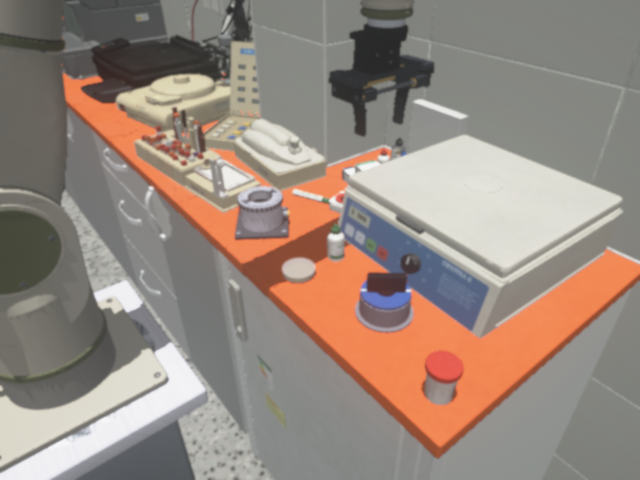

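Run:
```python
from h import *
p=camera_params("wrist"); print(np.round(p["mount"],3),p["K"])
im,d,K,C=cam("scene")
P,u,v=cloud(d,K,C)
def sel(c,r,a,b): return (np.hypot(P[:,0]-c[0],P[:,1]-c[1])<r)&(P[:,2]>a)&(P[:,2]<b)
# cap disc top z~? , bar
c=(.452,-.211)
for a,b in [(.035,.052),(.07,.095)]:
    Q=P[sel(c,.05,a,b)]; print(len(Q),Q.mean(0).round(4),np.median(Q[:,2]).round(4),cv2.minAreaRect((Q[:,:2]*1000).astype(np.float32)), (cv2.minEnclosingCircle((Q[:,:2]*1000).astype(np.float32))))
Q=P[sel((.44,.145),.07,.064,.08)]; print(len(Q),Q.mean(0).round(4),np.median(Q[:,2]),cv2.minEnclosingCircle((Q[:,:2]*1000).astype(np.float32)))
print(ray(263,197,K,C,.071),ray(386,278,K,C,.072))
```

```text
[[ 0.    -0.969 -0.248  0.067]
 [ 1.     0.     0.    -0.001]
 [-0.    -0.248  0.969 -0.148]
 [ 0.     0.     0.     1.   ]] [[363.13145402   0.         312.75373555]
 [  0.         363.13145402 235.09859218]
 [  0.           0.           1.        ]]
1026 [ 0.442  -0.2201  0.0463] 0.0478 ((449.4307556152344, -212.01419067382812), (64.8906021118164, 84.27432250976562), 44.038761138916016) ((456.06915283203125, -206.12255859375), 42.620262145996094)
415 [ 0.4555 -0.2077  0.0788] 0.0805 ((456.712158203125, -206.3981475830078), (16.3836612701416, 63.20248031616211), 47.102874755859375) ((456.3998107910156, -206.44171142578125), 31.80185890197754)
709 [0.4401 0.1508 0.07  ] 0.07066318638472191 ((445.5467834472656, 156.29046630859375), 50.13593673706055)
[0.44783372 0.14918536 0.071     ] [ 0.4603708  -0.20181301  0.072     ]
```

The scene shows the cap on its stand at about (385,300), the holder at (262,210), the dropper at (336,240) and the petri dish at (298,270). A large instrument stands behind the cap. I'll look into the holder from above first.

Request:
drive_tool(
  deltas=[
    [0,0,0,0.15,-0.175,0,-1],
    [0,0,0,0.15,-0.175,0,-1],
    [0,0,0,0.15,-0.175,0,-1],
    [0,0,0,0.15,-0.175,0,-1],
    [0,0,0,0.15,-0.175,0,-1],
    [0,0,0,0.15,-0.175,0,-1],
    [0,0,0,0.15,-0.175,0,-1],
    [0,0,0,0.15,-0.175,0,-1],
  ],
)

```text
time: 1.85
ee_pos: [0.4508, 0.1491, 0.2366]
eef_rot: [0.708, 0.707, 0.0, 0.0]
ft_force: [0.8, -0.2, 0.8]
width: 0.0873
```

Run:
```python
from h import *
s=read_state(); print(s["time"],s["ee_pos"].round(4) if hasattr(s["ee_pos"],'round') else s["ee_pos"],np.round(s["joint_positions"],3))
im,d,K,C=cam("wrist"); save("w1.png",im)
print(tip_of("ring_top","wrist")[:1],tip_of("holder","wrist")[:1])
P,u,v=cloud(d,K,C)
m=(np.abs(P[:,2]-.071)<.004)&(np.hypot(P[:,0]-.447,P[:,1]-.152)<.06)
Q=P[m]; print(len(Q),np.median(Q[:,2]),cv2.minEnclosingCircle((Q[:,:2]*1000).astype(np.float32)))
pl=P[(P[:,2]>.004)&(P[:,2]<.02)&(np.hypot(P[:,0]-.447,P[:,1]-.152)<.085)]
print(np.median(pl[:,2]),cv2.minAreaRect((pl[:,:2]*1000).astype(np.float32)))
im2,d2,K2,C2=cam("scene"); P2,_,_=cloud(d2,K2,C2)
b=P2[(P2[:,0]>.5)&(P2[:,0]<.9)&(P2[:,1]>-.45)&(P2[:,1]<-.1)&(P2[:,2]<.3)]
print("box top",np.percentile(b[:,2],[50,90,99])); f=b[(b[:,2]>.05)]; 
for y in (-.3,-.25,-.2,-.15): q=f[np.abs(f[:,1]-y)<.01]; print(y,np.percentile(q[:,0],[0.5,2]) if len(q) else '')
# rectified top view of ring plane
E=0
c=np.array([.447,.152]); S=400; r=.06
g=np.linspace(-r,r,S); X,Y=np.meshgrid(g,g[::-1]); 
W=np.stack([X+c[0],Y+c[1],np.full_like(X,.071)],-1); L=(W-C[:3,3])@C[:3,:3]
mu=(L[...,0]/L[...,2]*K[0,0]+K[0,2]).astype(np.float32); mv=(L[...,1]/L[...,2]*K[1,1]+K[1,2]).astype(np.float32)
top=cv2.remap(im,mu,mv,cv2.INTER_LINEAR); dz=cv2.remap(d,mu,mv,cv2.INTER_NEAREST)
dep=np.clip((dz-L[...,2])/.04*255,0,255).astype(np.uint8)
save("top1.png",np.hstack([top,cv2.cvtColor(dep,cv2.COLOR_GRAY2RGB)]))
```

```text
1.85 [0.4508 0.1491 0.2366] [-0.204  0.012 -0.212  1.832  0.003  1.297 -0.419]
[{'location': [0.477, 0.4467], 'score': 0.76}] [{'location': [0.4791, 0.4133], 'score': 0.59}]
5635 0.07034876957131314 ((444.10211181640625, 156.62918090820312), 47.79532241821289)
0.009515540726615479 ((443.9455871582031, 156.54867553710938), (112.16532897949219, 112.11994934082031), 55.339046478271484)
box top [0.06379568 0.14389192 0.14531957]
-0.3 [0.52390377 0.52597553]
-0.25 [0.52635317 0.52788802]
-0.2 [0.51388205 0.51490486]
-0.15 [0.52946681 0.53093067]
```

View pics/top1.png

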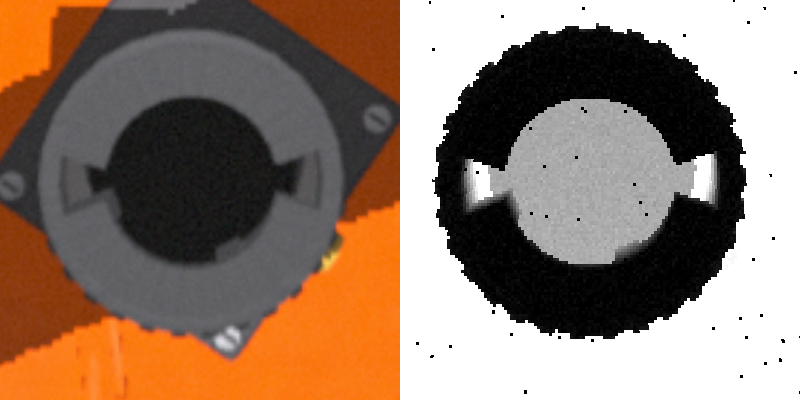

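View pics/w1.png

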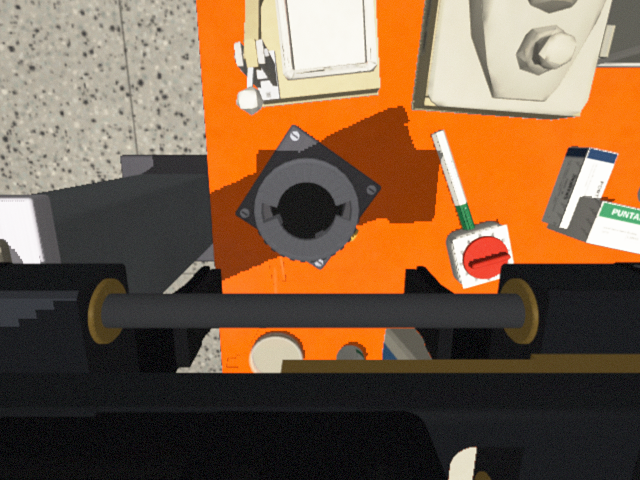

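Top view: the bore centre is at about (190,180) px, which is world (.444,.157). The two slots lie at left (90,184) and right (300,179), so almost exactly along world x. The instrument's front is at x≈.524 and 145 mm high, so a grip aligned with the bar at 47° would hit it. I'll grip with the fingers closing along world y instead. The free cap will turn on its stand to align, and it then arrives at the slot angle.

Request:
drive_tool(
  deltas=[
    [0,0,-8,-0.03,0,0,-1],
    [0,0,-16,-0.07,0.005,0,-1],
    [0,0,-24,-0.11,0.005,0,-1],
    [0,0,-32,-0.15,0.005,0,-1],
    [0,0,-40,-0.19,0.005,0,-1],
    [0,0,-48,-0.23,0.005,0,-1],
    [0,0,-56,-0.27,0.005,0,-1],
    [0,0,-64,-0.31,0.005,0,-1],
    [0,0,-72,-0.34,0.005,0,-1],
    [0,0,-80,-0.356,0.005,0,-1],
    [0,0,-88,-0.356,0.005,0,-1],
    [0,0,-90,-0.356,0.005,0,-1],
  ],
)

```text
time: 3.25
ee_pos: [0.4548, -0.2072, 0.2363]
eef_rot: [-0.002, 1.0, -0.0, -0.0]
ft_force: [0.8, 0.6, -0.2]
width: 0.0869
```

Run:
```python
from h import *
s=read_state(); print(s["time"],s["ee_pos"],s["eef_rot"],np.round(s["joint_positions"],3))
im,d,K,C=cam("wrist"); save("w2.png",im)
P,u,v=cloud(d,K,C); n=lambda c,r:np.hypot(P[:,0]-c[0],P[:,1]-c[1])<r
for a,b in [(.04,.053),(.075,.09)]:
    Q=P[n((.456,-.207),.055)&(P[:,2]>a)&(P[:,2]<b)]; q=(Q[:,:2]*1000).astype(np.float32)
    print(len(Q),np.median(Q[:,2]).round(4),cv2.minAreaRect(q),cv2.minEnclosingCircle(q))
```

```text
3.25 [ 0.45480222 -0.2072044   0.23627936] [-1.66355192e-03  9.99998585e-01 -7.57137246e-07 -2.51144814e-04] [ 0.162  0.051  0.181  1.794 -0.009  1.298  1.919]
4553 0.0476 ((457.8677978515625, -204.48583984375), (83.70724487304688, 83.68245697021484), 15.823582649230957) ((458.03192138671875, -204.7096710205078), 42.4151496887207)
1194 0.0812 ((458.2771301269531, -204.57669067382812), (14.410263061523438, 63.82904052734375), 49.80339431762695) ((458.0903015136719, -204.7776336669922), 31.971080780029297)
```

View pics/w2.png

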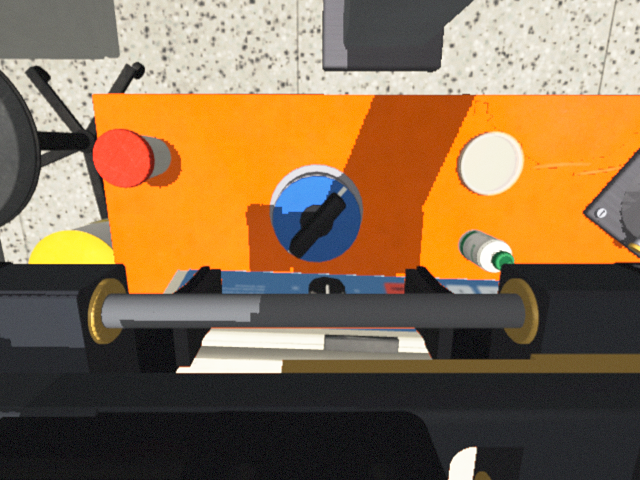

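The picture shows the cap at (317,215), with the bar oblique at about 40°. The instrument's front is just below the fingers' clear zone, with about 20 mm of room. Going down.

Request:
drive_tool(
  deltas=[
    [0,0,0,-0.002,0.002,0.04,-1],
    [0,0,0,-0.003,0.002,0.08,-1],
    [0,0,0,-0.003,0.002,0.12,-1],
    [0,0,0,-0.003,0.002,0.15,-1],
    [0,0,0,-0.003,0.002,0.168,-1],
    [0,0,0,-0.003,0.002,0.168,-1],
    [0,0,0,-0.003,0.002,0.168,-1],
  ],
)

```text
time: 4.0
ee_pos: [0.4582, -0.2043, 0.069]
eef_rot: [0.001, 1.0, -0.0, -0.0]
ft_force: [-0.2, 0.5, 0.3]
width: 0.0867
```

Request:
drive_tool(
  deltas=[
    [0,0,0,0,0,0,0.2],
    [0,0,0,0,0,0,0.5],
    [0,0,0,0,0,0,1],
    [0,0,0,0,0,0,1],
    [0,0,0,0,0,0,1],
    [0,0,0,0,0,0,1],
    [0,0,0,0,0,0,1],
    [0,0,0,0,0,0,1],
  ],
  squeeze=6,
)

```text
time: 4.8
ee_pos: [0.458, -0.2039, 0.0685]
eef_rot: [-0.0, 1.0, 0.0, 0.0]
ft_force: [0.2, 0.8, -0.6]
width: 0.0312
```

Request:
drive_tool(
  deltas=[
    [0,0,0,0,0,0,1],
    [0,0,0,0,0,0,1],
    [0,0,0,0,0,0,1],
    [0,0,0,0,0,0,1],
    [0,0,0,0,0,0,1],
    [0,0,0,0,0,0,1],
  ],
  squeeze=10,
)

```text
time: 5.4
ee_pos: [0.458, -0.204, 0.0686]
eef_rot: [0.0, 1.0, 0.0, 0.0]
ft_force: [0.9, 0.4, 0.1]
width: 0.0141
```

Request:
drive_tool(
  deltas=[
    [0,0,0,0,0,0,1],
    [0,0,0,0,0,0,1],
    [0,0,0,0,0,-0.015,1],
    [0,0,0,0,0,-0.04,1],
    [0,0,0,0,0,-0.07,1],
    [0,0,0,0,0,-0.1,1],
    [0,0,0,0,0,-0.12,1],
    [0,0,0,0,0,-0.12,1],
  ],
  squeeze=40,
)

```text
time: 6.2
ee_pos: [0.4593, -0.2044, 0.191]
eef_rot: [0.0, 1.0, -0.001, 0.002]
ft_force: [0.9, -0.2, -3.2]
width: 0.0137
```

Run:
```python
from h import *
s=read_state(); print(s["ee_pos"],s["ft_force"],s["torque"],s["width"])
im,d,K,C=cam("wrist"); save("w3.png",im)
zt=s["ee_pos"][2]
P,u,v=cloud(d,K,C); 
for a,b in [(-.03,-.013),(.002,.02)]:
    Q=P[(np.hypot(P[:,0]-s["ee_pos"][0],P[:,1]-s["ee_pos"][1])<.055)&(P[:,2]>zt+a)&(P[:,2]<zt+b)]; q=(Q[:,:2]*1000).astype(np.float32)
    if len(q): print(len(Q),np.percentile(Q[:,2]-zt,[5,50,95]).round(4),cv2.minAreaRect(q),cv2.minEnclosingCircle(q))
# camera-consistent holder & slot angle from saved w1 not needed
im,d,K,C=cam("side"); save("s3.png",im)
```

```text
[ 0.45927427 -0.20441968  0.19101603] [ 0.86137219 -0.15566013 -3.16838345] [ 0.11209148 -0.04914984 -0.03793796] 0.013688494817754669
7296 [-0.0224 -0.0212 -0.0199] ((454.8697814941406, -200.0271453857422), (81.64068603515625, 70.71393585205078), 30.768484115600586) ((459.0938415527344, -205.00430297851562), 42.001129150390625)
3745 [0.0052 0.0124 0.0138] ((453.41156005859375, -203.09567260742188), (54.33733367919922, 32.207820892333984), 15.890584945678711) ((454.0182189941406, -206.1859130859375), 27.64859962463379)
```

View pics/w3.png

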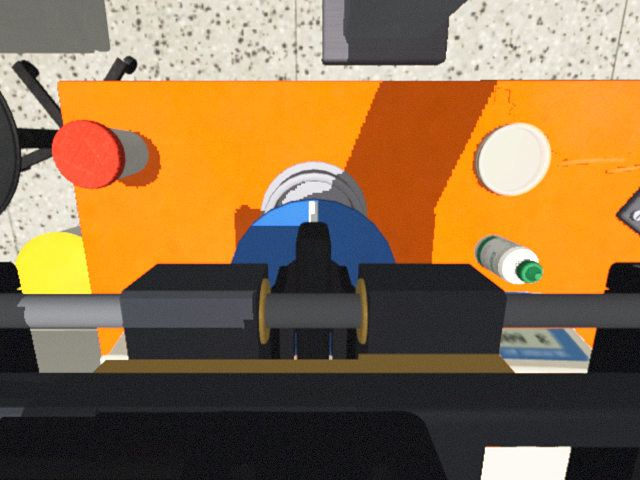

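View pics/s3.png

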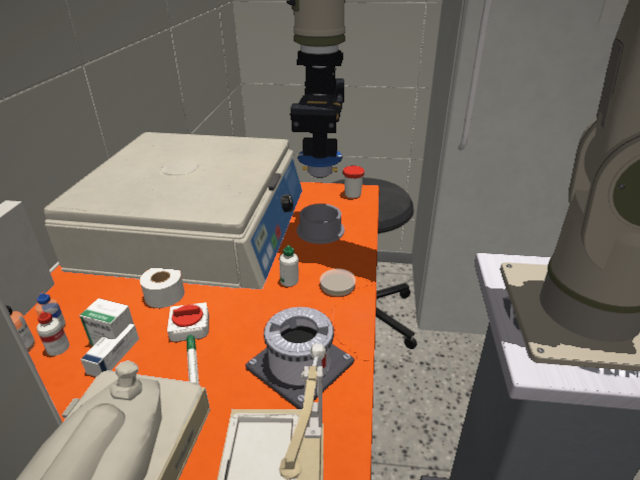

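The cap is held square and hangs free, with the bar along world x in the wrist view. I'll carry it across and re-measure the holder at this same yaw, so the camera bias cancels.

Request:
drive_tool(
  deltas=[
    [0,0,0,0,0.02,0,1],
    [0,0,0,0,0.06,0,1],
    [0,0,0,0,0.1,0,1],
    [0,0,0,0,0.14,0,1],
    [0,0,0,0,0.18,0,1],
    [0,0,0,-0.01,0.22,0,1],
    [0,0,0,-0.03,0.26,0,1],
    [0,0,0,-0.05,0.3,0,1],
    [0,0,0,-0.07,0.335,0,1],
    [0,0,0,-0.075,0.355,0,1],
    [0,0,0,-0.075,0.361,0,1],
    [0,0,0,-0.075,0.361,0,1],
  ],
)

```text
time: 7.5
ee_pos: [0.532, 0.1573, 0.1868]
eef_rot: [-0.001, 1.0, -0.0, -0.001]
ft_force: [-0.8, -0.3, -2.9]
width: 0.0137
```

```bash
cat > m.py <<'E'
from h import *
s=read_state(); print(s["ee_pos"],s["eef_rot"],s["ft_force"],s["torque"],s["width"],np.round(s["joint_positions"],2))
im,d,K,C=cam("wrist"); save("w4.png",im)
P,u,v=cloud(d,K,C); c=np.array([.444,.1567])
Q=P[(np.hypot(*(P[:,:2]-c).T)<.06)&(abs(P[:,2]-.0705)<.004)]; print(len(Q),np.median(Q[:,2]),cv2.minEnclosingCircle((Q[:,:2]*1000).astype(np.float32)))
r=np.hypot(*(Q[:,:2]-c).T); th=np.arctan2(Q[:,1]-c[1],Q[:,0]-c[0])
# inner edge circle fit & outer edge fit
for lo,hi,f in [(.02,.03,np.argmin),(.04,.055,np.argmax)]:
    E=[]
    for t in np.radians(np.arange(-180,180,6)):
        k=np.nonzero(abs(np.angle(np.exp(1j*(th-t))))<.05)[0]
        if len(k):
            j=k[f(r[k])]
            if lo<r[j]<hi: E.append(Q[j])
    E=np.array(E); print(len(E),np.round(fitc(E),4) if len(E)>5 else '')
pl=P[(P[:,2]>.004)&(P[:,2]<.02)&(np.hypot(*(P[:,:2]-c).T)<.085)]
print(np.median(pl[:,2]),cv2.minAreaRect((pl[:,:2]*1000).astype(np.float32)))
k=(r>.030)&(r<.037); h,_=np.histogram(np.degrees(th[k]),np.arange(-180,181,4)); print(h)
E
python3 m.py
```

```text
[0.53203051 0.15727958 0.18684246] [-6.97962686e-04  9.99998756e-01 -3.55115943e-04 -1.36918674e-03] [-0.78894276 -0.33602594 -2.9247813 ] [ 0.06786403 -0.07470993  0.02873864] 0.01371091848211238 [-0.24  0.22 -0.15  1.71  0.03  1.22  1.18]
9602 0.07027214105448215 ((444.4617919921875, 156.94195556640625), 47.773040771484375)
55 [0.4447 0.1569 0.026 ]
60 [0.4445 0.1568 0.0474]
0.009535798313349386 ((444.49505615234375, 156.77383422851562), (112.18666076660156, 112.24661254882812), 55.387451171875)
[ 0  0  0 21 42 40 38 40 41 40 37 38 36 38 35 37 40 35 38 37 37 33 33 35
 33 36 35 35 31 37 34 33 36 31 34 34 33 34 32 31 33 33 14  0  0  0  0  0
 18 35 33 34 30 34 33 32 33 35 36 33 34 36 33 36 35 33 38 30 38 34 38 37
 38 40 36 36 39 40 39 36 40 39 39 38 42 37 39  4  0  0]
```

View pics/w4.png

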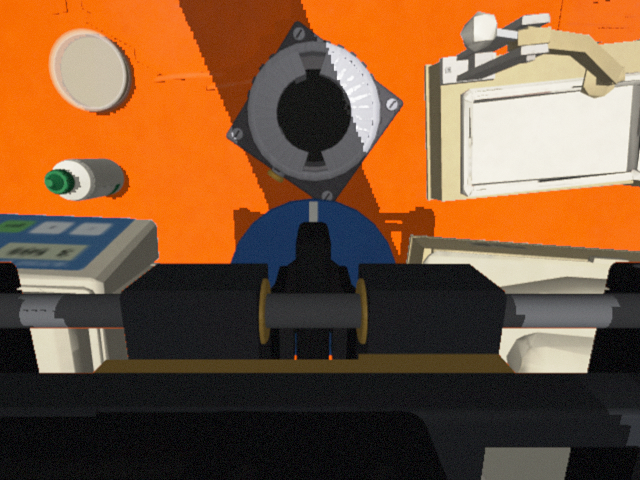

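Holder picture: the ring is at (315,112), with its slots at (315,68) and (315,158). Measured ring centre is (.4445,.1568) and slot angle about +1.5°. I'll move over it and lower to just above.

Request:
drive_tool(
  deltas=[
    [0,0,-1.5,0.03,0,0,1],
    [0,0,-1.5,0.065,0,0,1],
    [0,0,-1.5,0.087,0,0,1],
    [0,0,-1.5,0.0873,0,0.02,1],
    [0,0,-1.5,0.0873,0,0.038,1],
    [0,0,-1.5,0.0873,0,0.045,1],
    [0,0,-1.5,0.0873,0,0.045,1],
    [0,0,-1.5,0.0873,0,0.045,1],
  ],
)

```text
time: 8.35
ee_pos: [0.4461, 0.1565, 0.1441]
eef_rot: [-0.013, 1.0, 0.0, 0.0]
ft_force: [0.2, 0.6, -1.6]
width: 0.0137
```

```bash
cat > st.py <<'E'
from h import *
s=read_state(); R=Ro.from_quat(s["eef_rot"]).as_matrix()
print(round(s["time"],2),np.round(s["ee_pos"],4),"y-yaw",np.degrees(np.arctan2(R[1,1],R[0,1])).round(2),"z",R[:,2].round(4),"F",np.round(s["ft_force"],1),"M",np.round(s["torque"],2),np.round(s["width"],4),"j7",round(s["joint_positions"][6],2))
E
python3 st.py
```

```text
8.35 [0.4461 0.1565 0.1441] y-yaw 91.45 z [ 5.e-04  1.e-04 -1.e+00] F [ 0.2  0.6 -1.6] M [ 0.14 -0.08 -0.01] 0.0137 j7 1.15
```

Request:
drive_tool(
  deltas=[
    [0,0,0,0.001,0.0005,0,1],
    [0,0,0,0.001,0.0005,0.003,1],
    [0,0,0,0.001,0.0005,0.006,1],
    [0,0,0,0.001,0.0005,0.009,1],
    [0,0,0,0.001,0.0005,0.012,1],
    [0,0,0,0.001,0.0005,0.014,1],
    [0,0,0,0.001,0.0005,0.014,1],
  ],
)

```text
time: 9.05
ee_pos: [0.4445, 0.1574, 0.1292]
eef_rot: [-0.013, 1.0, -0.0, -0.0]
ft_force: [-0.1, 0.7, -2.2]
width: 0.0137
```

```bash
python3 st.py
```

```text
9.05 [0.4445 0.1574 0.1292] y-yaw 91.5 z [-5.e-04 -2.e-04 -1.e+00] F [-0.1  0.7 -2.2] M [ 0.16 -0.    0.01] 0.0137 j7 1.14
```

No contact yet, and the foot is in the ring. I'll keep lowering, past the pin-contact height.

Request:
drive_tool(
  deltas=[
    [0,0,0,0,0,0.002,1],
    [0,0,0,0,0,0.004,1],
    [0,0,0,0,0,0.005,1],
    [0,0,0,0,0,0.006,1],
    [0,0,0,0,0,0.007,1],
    [0,0,0,0,0,0.007,1],
  ],
)

```text
time: 9.65
ee_pos: [0.4447, 0.1575, 0.1225]
eef_rot: [-0.013, 1.0, -0.0, -0.0]
ft_force: [-1.0, 0.1, -3.3]
width: 0.0135
```

```bash
python3 st.py
```

```text
9.65 [0.4447 0.1575 0.1225] y-yaw 91.5 z [-0. -0. -1.] F [-1.   0.1 -3.3] M [ 0.11 -0.05  0.04] 0.0135 j7 1.14
```

Request:
drive_tool(
  deltas=[
    [0,0,0,0,0,0.001,1],
    [0,0,0,0,0,0.002,1],
    [0,0,0,0,0,0.003,1],
    [0,0,0,0,0,0.004,1],
    [0,0,0,0,0,0.004,1],
  ],
)

```text
time: 10.15
ee_pos: [0.4446, 0.1574, 0.1184]
eef_rot: [-0.013, 1.0, -0.0, -0.0]
ft_force: [0.1, -0.3, -1.7]
width: 0.0135
```

```bash
python3 st.py
```

```text
10.15 [0.4446 0.1574 0.1184] y-yaw 91.49 z [-2.e-04 -0.e+00 -1.e+00] F [ 0.1 -0.3 -1.7] M [ 0.13 -0.02  0.01] 0.0135 j7 1.14
```

The pins are dropping through without touching. Going on to the seal.

Request:
drive_tool(
  deltas=[
    [0,0,0,0,0,0.002,1],
    [0,0,0,0,0,0.004,1],
    [0,0,0,0,0,0.006,1],
    [0,0,0,0,0,0.008,1],
    [0,0,0,0,0,0.009,1],
    [0,0,0,0,0,0.01,1],
    [0,0,0,0,0,0.01,1],
  ],
)

```text
time: 10.85
ee_pos: [0.4446, 0.1575, 0.1084]
eef_rot: [-0.013, 1.0, -0.0, -0.0]
ft_force: [0.8, -0.9, -1.8]
width: 0.0137
```

```bash
python3 st.py
```

```text
10.85 [0.4446 0.1575 0.1084] y-yaw 91.5 z [-1.e-04 -1.e-04 -1.e+00] F [ 0.8 -0.9 -1.8] M [ 0.11 -0.07 -0.01] 0.0137 j7 1.14
```

Request:
drive_tool(
  deltas=[
    [0,0,0,0,0,0.0005,1],
    [0,0,0,0,0,0.001,1],
    [0,0,0,0,0,0.001,1],
    [0,0,0,0,0,0.001,1],
  ],
)

```text
time: 11.25
ee_pos: [0.4447, 0.1575, 0.1076]
eef_rot: [-0.013, 1.0, 0.0, 0.0]
ft_force: [0.3, -0.3, -2.3]
width: 0.0139
```

```bash
python3 st.py
```

```text
11.25 [0.4447 0.1575 0.1076] y-yaw 91.5 z [ 1.e-04  0.e+00 -1.e+00] F [ 0.3 -0.3 -2.3] M [ 0.09 -0.01  0.04] 0.0139 j7 1.14
```

Request:
drive_tool(
  deltas=[
    [0,0,0,0,0,0.0005,1],
    [0,0,0,0,0,0.001,1],
    [0,0,0,0,0,0.001,1],
    [0,0,0,0,0,0.001,1],
  ],
)

```text
time: 11.65
ee_pos: [0.4448, 0.1575, 0.1068]
eef_rot: [-0.013, 1.0, 0.0, 0.0]
ft_force: [-1.4, -0.3, 2.7]
width: 0.0139
```

```bash
python3 st.py
```

```text
11.65 [0.4448 0.1575 0.1068] y-yaw 91.5 z [ 3.e-04  1.e-04 -1.e+00] F [-1.4 -0.3  2.7] M [0.02 0.31 0.03] 0.0139 j7 1.14
```

The cap is on the seal: the upward force starts at TCP .107, so the origin is about .045. Now clockwise, gently.

Request:
drive_tool(
  deltas=[
    [0,0,0,0,0,0,1],
    [0,0,2,0,0,0,1],
    [0,0,4,0,0,0,1],
    [0,0,6,0,0,0,1],
    [0,0,8,0,0,0,1],
    [0,0,10,0,0,0,1],
    [0,0,10,0,0,0,1],
  ],
  squeeze=55,
)

```text
time: 12.35
ee_pos: [0.4451, 0.1577, 0.1068]
eef_rot: [0.074, 0.997, 0.0, 0.001]
ft_force: [0.6, 0.0, 2.4]
width: 0.0135
```

```bash
python3 st.py
```

```text
12.35 [0.4451 0.1577 0.1068] y-yaw 81.47 z [ 1.1e-03  4.0e-04 -1.0e+00] F [0.6 0.  2.4] M [ 0.07 -0.1  -0.05] 0.0135 j7 0.96
```

Request:
drive_tool(
  deltas=[
    [0,0,2,0,0,0.0001,1],
    [0,0,4,0,0,0.0004,1],
    [0,0,6,0,0,0.0007,1],
    [0,0,8,0,0,0.001,1],
    [0,0,10,0,0,0.0013,1],
    [0,0,10,0,0,0.0013,1],
  ],
)

```text
time: 12.95
ee_pos: [0.4452, 0.1577, 0.1057]
eef_rot: [0.161, 0.987, 0.0, 0.001]
ft_force: [-0.7, 0.2, 5.9]
width: 0.0138
```

```bash
python3 st.py
```

```text
12.95 [0.4452 0.1577 0.1057] y-yaw 71.51 z [ 1.2e-03  5.0e-04 -1.0e+00] F [-0.7  0.2  5.9] M [ 0.11  0.09 -0.03] 0.0138 j7 0.79
```

Request:
drive_tool(
  deltas=[
    [0,0,2,0,0,0.0002,1],
    [0,0,4,0,0,0.0004,1],
    [0,0,6,0,0,0.0007,1],
    [0,0,8,0,0,0.001,1],
    [0,0,10,0,0,0.0012,1],
    [0,0,10,0,0,0.0012,1],
  ],
)

```text
time: 13.55
ee_pos: [0.4455, 0.1579, 0.1048]
eef_rot: [0.246, 0.969, 0.001, 0.001]
ft_force: [-0.5, -0.6, 7.0]
width: 0.0133
```

```bash
python3 st.py
```

```text
13.55 [0.4455 0.1579 0.1048] y-yaw 61.52 z [ 1.8e-03  7.0e-04 -1.0e+00] F [-0.5 -0.6  7. ] M [ 0.03  0.09 -0.01] 0.0133 j7 0.62
```

Request:
drive_tool(
  deltas=[
    [0,0,2,0,0,0.0002,1],
    [0,0,4,0,0,0.0005,1],
    [0,0,6,0,0,0.0008,1],
    [0,0,8,0,0,0.0011,1],
    [0,0,10,0,0,0.0014,1],
    [0,0,10,0,0,0.0014,1],
  ],
)

```text
time: 14.15
ee_pos: [0.4457, 0.158, 0.1037]
eef_rot: [0.33, 0.944, 0.001, 0.001]
ft_force: [0.3, -0.2, 9.8]
width: 0.0136
```

```bash
python3 st.py
```

```text
14.15 [0.4457 0.158  0.1037] y-yaw 51.52 z [ 0.0024  0.001  -1.    ] F [ 0.3 -0.2  9.8] M [-0.01  0.09 -0.01] 0.0136 j7 0.44
```

Request:
drive_tool(
  deltas=[
    [0,0,1.5,0,0,0,1],
    [0,0,3,0,0,0.0002,1],
    [0,0,4.5,0,0,0.0003,1],
    [0,0,5,0,0,0.0003,1],
    [0,0,5,0,0,0.0003,1],
  ],
)

```text
time: 14.65
ee_pos: [0.4457, 0.1579, 0.1034]
eef_rot: [0.37, 0.929, 0.001, 0.001]
ft_force: [-1.0, -0.5, 8.4]
width: 0.0137
```

```bash
python3 st.py
```

```text
14.65 [0.4457 0.1579 0.1034] y-yaw 46.58 z [ 2.5e-03  9.0e-04 -1.0e+00] F [-1.  -0.5  8.4] M [-0.04  0.1   0.11] 0.0137 j7 0.36
```

Request:
drive_tool(
  deltas=[
    [0,0,1,0,0,0,1],
    [0,0,2,0,0,0.0001,1],
    [0,0,3,0,0,0.0002,1],
    [0,0,3,0,0,0.0002,1],
  ],
)

```text
time: 15.05
ee_pos: [0.4455, 0.1577, 0.1031]
eef_rot: [0.394, 0.919, 0.001, 0.001]
ft_force: [-1.2, -1.4, 10.2]
width: 0.0136
```

```bash
python3 st.py
```

```text
15.05 [0.4455 0.1577 0.1031] y-yaw 43.56 z [ 1.9e-03  5.0e-04 -1.0e+00] F [-1.2 -1.4 10.2] M [-0.24  0.31  0.15] 0.0136 j7 0.31
```

Request:
drive_tool(
  deltas=[
    [0,0,1,0,0,0.0001,1],
    [0,0,2,0,0,0.0001,1],
    [0,0,2,0,0,0.0001,1],
  ],
)

```text
time: 15.35
ee_pos: [0.4454, 0.1576, 0.1031]
eef_rot: [0.41, 0.912, 0.0, 0.001]
ft_force: [-1.8, -1.8, 12.4]
width: 0.0137
```

```bash
python3 st.py
```

```text
15.35 [0.4454 0.1576 0.1031] y-yaw 41.6 z [ 0.0016  0.     -1.    ] F [-1.8 -1.8 12.4] M [-0.46  0.51  0.53] 0.0137 j7 0.27
```

The moment jumped to 0.53 N m at 50° (0.87 rad) of turn with the origin at about 41 mm, so it's at the end stop and tight. Letting go and lifting clear.

Request:
drive_tool(
  deltas=[
    [0,0,0,0,0,0,0.5],
    [0,0,0,0,0,0,-0.2],
    [0,0,0,0,0,0,-0.2],
    [0,0,0,0,0,0,-0.2],
    [0,0,0,0,0,0,-0.2],
    [0,0,0,0,0,-0.02,-0.2],
    [0,0,0,0,0,-0.05,-0.2],
    [0,0,0,0,0,-0.08,-0.5],
    [0,0,0,0,0,-0.11,-1],
    [0,0,0,0,0,-0.11,-1],
  ],
)

```text
time: 16.35
ee_pos: [0.4465, 0.1583, 0.216]
eef_rot: [0.411, 0.912, 0.002, 0.002]
ft_force: [0.1, 0.3, 0.1]
width: 0.0684
```

```bash
python3 st.py
python3 - <<'E'
from h import *
im,d,K,C=cam("wrist"); save("w5.png",im)
P,u,v=cloud(d,K,C); c=np.array([.4445,.1568])
for a,b in [(.076,.09),(.108,.125)]:
    Q=P[(np.hypot(*(P[:,:2]-c).T)<.05)&(P[:,2]>a)&(P[:,2]<b)]; q=(Q[:,:2]*1000).astype(np.float32)
    print(len(Q),np.median(Q[:,2]).round(4),cv2.minAreaRect(q),cv2.minEnclosingCircle(q))
im,d,K,C=cam("scene"); P,u,v=cloud(d,K,C)
for l in ["sample_cup","green_dropper","petri_dish"]:
    o=outline_of(l,"scene"); print(l,np.round(o[0]["location"],3) if o else o)
E
```

```text
16.35 [0.4465 0.1583 0.216 ] y-yaw 41.5 z [ 0.006   0.0025 -1.    ] F [0.1 0.3 0.1] M [ 0.03 -0.06 -0.05] 0.0684 j7 0.29
6641 0.0823 ((444.3436279296875, 156.8033447265625), (82.54801940917969, 82.02547454833984), 41.134212493896484) ((444.7110900878906, 156.31275939941406), 41.99189758300781)
1687 0.1159 ((444.6375732421875, 156.44447326660156), (14.024153709411621, 63.88715362548828), 42.55375289916992) ((444.3449401855469, 156.21942138671875), 32.1025276184082)
sample_cup [0.693 0.786]
green_dropper [0.52  0.508]
petri_dish [0.469 0.559]
```

View pics/w5.png

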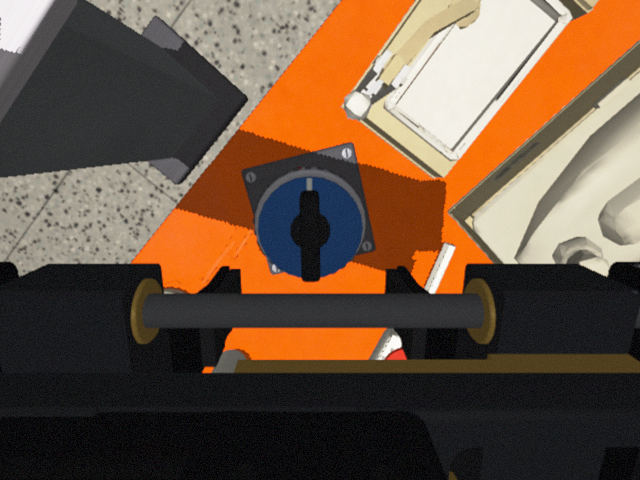

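The picture shows the cap centred in the holder at (310,228), with the bar at its tightened angle and the gripper clear of it. Handing in.

```bash
python3 -c "
from bench import *
print(close_job())"
```

```text
the job is handed in; nothing more can be done
None
```

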